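Close the lint filter canister

ROBOT

A 6-joint arm with a two-finger parallel gripper is mounted at the origin on a cart in front of the work surface, level with it; the furniture and walls round the work are solid. World frame = base frame: x ahead of the robot, y to its left, z up, the work surface at z = 0. Lengths are in m, angles in degrees, forces in N, time in s.
With the tool pointing down it reaches from about 0.35 to 0.85 m from the base axis. Payload 8.1 kg.
Tool frame: the origin (TCP) lies at the centre of the arm's flange, where the gripper is bolted on; the fingertips stand 173 mm ahead of it and the grasp point (between the pads) lies 155 mm ahead of it; z points along the fingers, x is the direction in which the jaws open and shut, and the axes are right-handed (so a half turn about z gives the same grasp; the last joint's range is limited). The gripper opens to 85 mm and grips with 20 to 120 N. Pads are 22 mm wide; open, the fingers measure 114 mm over their backs; the gripper's body (76 mm by 85 mm) begins 54 mm behind the grasp point. The pads swing forward as they close: fully open they stand 13 mm farther back than shut.
Start: joints at [-69.58, 7.471, 85.268, -0, 87.261, -4.893], TCP at [0.257, -0.542, 0.405] pointing down, gripper open.
Joint ranges: [-169.43, 169.43], [-51.17, 129.36], [1.28, 143.12], [-76.62, 256.62], [0, 156.53], [-152.29, 152.29]. Speed limits (degrees/s): [136.94, 136.94, 159.86, 180, 180, 180].

INTERFACE

Orientations are given as [roll, pitch, yaw] about the fixed x, y, z axes, in that order (R = Rz(yaw) Ry(pitch) Rx(roll)).
In Python, from workcell import env gives the robot as it stands.
- The arm moves only by the tool drive_tool, never from a script. Its argument "moves" is one flat list of numbers, 4 for each row, row after row: the shift along the tool's x, y, z in mm, then the turn about the tool's z in units of 8 degrees (1.0 is 8 degrees). A call has 1 to 8 rows; each row shifts and turns the commanded pose from where the row before left it, along the tool's axes as they then stand; what a row does not reach is not made up. A row lasts 1/8 s, in which the tool goes at most 62.5 mm and 10.7 degrees, less where a joint would pass 70% of its speed; a pose out of reach is approached as far as the arm can. A call with a gripper value outside its range is refused whole. "fingers" is the opening, from 0 (shut) to 1 (fully open), set as the call begins (left out, the last holds). The fingers move at their own pace and stop on an object; "force" is the grip in N (left out, the last holds). Time passes only in rows, so rows that do not move let the fingers close. It gives the time, the measured TCP pose, the force and the opening at its end, in the units of the state.
- env.observe(): the state, without advancing time (a new reading comes with each control period).
- env.snapshot(name): name is "scene" or "top" or "wrist"; returns the picture (400x640x3 uint8, red, green, blue); there is no depth.
- env.camera_info(name): a dict with "intrinsics" (3x3 intrinsics, pixels), "k1" (the pictures are not rectified: a ray, as slopes to the right and down, at radius r is drawn at 1 + k1 r^2 times it, then the intrinsics apply), "R" (3x3) and "t" (3): a world point X has camera coordinates R X + t. Camera axes: x right, y down, z forward; pixel columns grow to the right and rows downward; lengths in m; the calibration is good to about 2 mm. A picture is of the moment at which its call begins: read the wrist's pose just before it. camera_info takes no time and is no camera call; for the wrist camera it gives the pose at the moment of the call.
- env.finish_job(): hands the job in, once; it reports no verdict.
Trained networks look in the newest picture that a camera, given by its name, has taken for a name from the list of things; names that differ only in an ending like _2 or _b are one class to them, and where a whole thing is asked for, a point or a joint stands for the part that bears it (a point fixed in the world has none). Each returns a list of dicts, best first, with "score" (0 to 1); they miss things now and then, are a little off and sometimes report something else, mostly with a low value. They report only what shows in the picture. A call takes as long as a camera call. They do not tell look-alikes from the thing itself.
- env.boxes_of(camera, name): "box" ([left, top, right, bottom] in pixels, round what is visible of it).
The state is a dict: "clock": time; "joint_pos": joint angles; "joint_velocities": joint speeds; "joint_torque": joint torques, N m; "tcp_pos": TCP position; "ee_rot": TCP orientation; "force": force on the tool from outside, world axes, zero at the start; "ft_torque": the same for the moment, N m; "width": opening from 0.0 (shut) to 1.0 (fully open).
Only numpy, scipy, OpenCV 4.12 (cv2) and the standard library are available. Lean on these libraries where they do the work, as an engineer would, in place of code of your own. Each camera call takes 0.05 s, during which the arm holds its last target.

TASK

Close the round lint filter canister on the worktop. With the fingertips push the upright fin on its white cover round until the notch in the cover's rim stands over the metal key on the canister's flange, then press the middle of the cover straight down until the cover sits flat and fully home on the flange. Never lift the cover, and leave the candle jar, the tape roll and the marker pen around it where they are.

Things in the scene. Friction and masses are not known exactly. Their poses are not given: they have to be found in the camera images.
- canister: low round grey canister, fixed. Origin: centre of its underside on the worktop, on the vertical axis the cover turns about. Flange 146 mm across, its top 50 mm up. The metal key stands on the flange toward its own -x; a hose spigot reaches 92 mm from the axis toward its own +x, 22 mm up. A hidden spindle guides the cover; a hidden friction seal carries it until it is pressed down.
- key (a point): centre of the top of the metal key, 56 mm from the canister's axis. The key is 8 mm wide with a rounded top, lies radially from 43 to 70 mm from the axis (its outer 14 mm shows beside the cover) and stands 10 mm above the flange, 2 mm proud of the cover when that is home
- cover: loose white round cover, 112 mm across, 8 mm thick, about 200 g; origin: centre of its underside, 63 mm above the worktop at first (3 mm clear of the key), 50 mm when home. Notch in the rim toward its own -x, finger fin toward its own +x. Turns either way about the canister's axis by light pushes (1 N or less) and stays where left; starts 45 to 180 degrees off the fitting position.
- notch (a point): middle of the cover's notch, level with the cover's upper face, 50 mm from its centre. The notch is 15 mm wide, cut 16 mm deep into the rim. It must be over the key within about 3 mm sideways; elsewhere the key stops the cover, a little tilted, 5 mm or more short of home
- fin (a point): centre of the upright finger fin on the cover, 43 mm from the cover's centre, 10 mm above the cover's upper face. The fin is 10 mm thick, lies radially from 32 to 54 mm from the cover's centre and stands 21 mm above that face (its top is 92 mm above the worktop at first)
- cover_top (a point): centre of the flat top (24 mm across) of the blunt cone in the cover's middle, the place to press; the cone is 48 mm wide at its foot. The top is 28 mm above the cover's origin: 91 mm above the worktop at first, 78 mm when home. Pressing it down takes about 6 N against the friction seal; it stays down when released
- candle_jar: bystander: glass jar with a candle in it, 76 mm across, 90 mm high, loose; origin at the centre of its underside
- masking_tape: bystander: roll of paper tape lying flat, 100 mm across, 25 mm high, loose; origin at the centre of its underside
- laundry_marker: bystander: marker pen lying flat, 135 mm long (along its own y), 17 mm thick, loose; origin at the centre of its underside
Mind the look-alikes: they are no part of the job. Leave any blue or turquoise look-alike of the canister alone.

How it is judged:
By the outcome, as a careful person would: the job done as asked, in the order asked, and still so for the second after the job is handed in, with the robot touching nothing.
It also fails if it takes over 51 s, if anything falls off the work surface, if the arm or the gripper's body presses on something with over 40 N, if the wrist force passes 120 N, or if a joint passes its speed limit or range.

## Working session

There is one attempt and no reset: what is moved stays moved. The work goes in short steps, Python scripts to look and compute and a tool call to move; the robot and the scene stay as the last step left them, time stands still between calls to the robot, and variables do not carry over. Pictures are saved under pics/ and viewed, and the job is handed in when it is done.

Besides the shell and the picture viewer there is one more tool, called after ">>>" as a command line: name --argument value ..., lists and objects as JSON in quotes. drive_tool: Moves the arm, as the interface text tells. Its arguments: {"type":"object","properties":{"moves":{"type":"array","items":{"type":"number"}},"fingers":{"type":"number"},"force":{"type":"number"}},"required":["moves"]}

```bash
mkdir -p pics; ls
cat > h.py <<'E'
import numpy as np, cv2
from workcell import env
from scipy.spatial.transform import Rotation as Rn
def save(img,n): cv2.imwrite('pics/'+n,img[:,:,::-1])
def ray(cam,px,ci=None):
    ci=ci or env.camera_info(cam); K=np.array(ci['intrinsics']);R=np.array(ci['R']);t=np.array(ci['t'])
    d=np.array([(px[0]-K[0,2])/K[0,0],(px[1]-K[1,2])/K[1,1]]);u=d.copy()
    for _ in range(30): u=d/(1+ci['k1']*(u@u))
    return -R.T@t, R.T@np.array([u[0],u[1],1.])
def atz(cam,px,z,ci=None):
    c,d=ray(cam,px,ci); return c+d*(z-c[2])/d[2]
def proj(cam,X,ci=None):
    ci=ci or env.camera_info(cam); K=np.array(ci['intrinsics']);p=np.array(ci['R'])@np.array(X)+np.array(ci['t'])
    u=p[:2]/p[2];u=u*(1+ci['k1']*(u@u)); return K[:2,:2]@u+K[:2,2]
E
python3 - <<'E'
from h import *
for n in ['scene','top']:
    save(env.snapshot(n),n+'1.png')
    for k in ['canister','key','cover','notch','fin','cover_top','candle_jar','masking_tape','laundry_marker']:
        print(n,k,[([round(x) for x in b['box']],round(b['score'],2)) for b in env.boxes_of(n,k)])
print(env.observe())
E
```

```text
pics
scene canister [([279, 164, 328, 200], 0.82), ([265, 271, 351, 349], 0.72), ([266, 211, 324, 254], 0.68), ([362, 172, 415, 211], 0.57)]
scene key [([266, 216, 328, 255], 0.91), ([361, 170, 412, 208], 0.81), ([266, 272, 347, 345], 0.68), ([277, 166, 329, 201], 0.66)]
scene cover [([273, 195, 320, 227], 0.59)]
scene notch [([269, 194, 320, 229], 0.89)]
scene fin [([272, 193, 318, 228], 0.93), ([265, 212, 327, 256], 0.21)]
scene cover_top [([272, 196, 319, 228], 0.63)]
scene candle_jar [([236, 228, 277, 278], 0.79)]
scene masking_tape [([326, 204, 362, 228], 0.6)]
scene laundry_marker [([212, 220, 244, 252], 0.67)]
top canister [([383, 174, 436, 236], 0.97), ([270, 163, 320, 220], 0.91), ([212, 229, 258, 289], 0.81), ([340, 113, 390, 166], 0.74)]
top key [([385, 181, 439, 236], 0.98), ([336, 114, 391, 168], 0.88), ([208, 236, 258, 291], 0.71), ([277, 174, 314, 214], 0.7)]
top cover [([277, 174, 314, 212], 0.78)]
top notch [([275, 173, 316, 214], 0.61)]
top fin [([278, 173, 316, 213], 0.65)]
top cover_top [([277, 173, 317, 212], 0.69)]
top candle_jar [([227, 188, 261, 221], 0.58)]
top masking_tape [([328, 189, 363, 223], 0.59), ([277, 175, 314, 210], 0.47)]
top laundry_marker [([240, 145, 276, 163], 0.79)]
{'clock': 1.0, 'joint_pos': array([-6.95791300e+01,  7.47028657e+00,  8.52696781e+01,  1.79614316e-05,
        8.72614919e+01, -4.89407768e+00]), 'joint_velocities': array([-0.01764383,  0.06645296, -0.12074676,  0.07205784,  0.04157133,
        0.06406164]), 'joint_torque': array([ 1.34544760e-03, -5.69332659e+01, -5.00873244e+01, -3.98498269e-04,
        1.35829156e-03, -1.71522879e-05]), 'tcp_pos': array([ 0.25656466, -0.54237175,  0.40468338]), 'ee_rot': array([-1.79999858e+02,  1.44973520e-03, -6.46850532e+01]), 'force': array([-0.1074189 , -0.10240601,  0.07972287]), 'ft_torque': array([ 0.01160457, -0.00472066,  0.0116001 ]), 'width': 0.9974565167261648}
```

Run:
```python
import cv2
a=cv2.imread('pics/top1.png');cv2.imwrite('pics/top1c.png',cv2.resize(a[100:300,200:450],None,fx=3,fy=3,interpolation=cv2.INTER_CUBIC))
b=cv2.imread('pics/scene1.png');cv2.imwrite('pics/scene1c.png',cv2.resize(b[150:360,200:430],None,fx=2.8,fy=2.8,interpolation=cv2.INTER_CUBIC))
```

```text
(no output)
```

View pics/top1c.png

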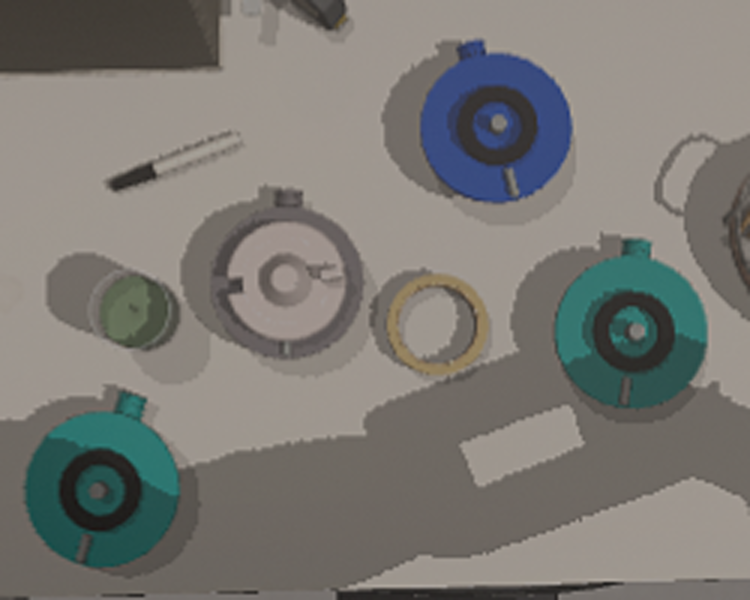

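View pics/scene1c.png

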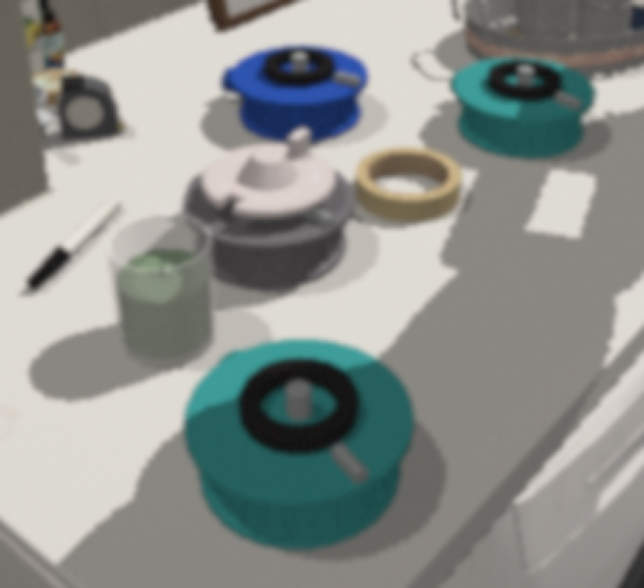

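View pics/scene1.png

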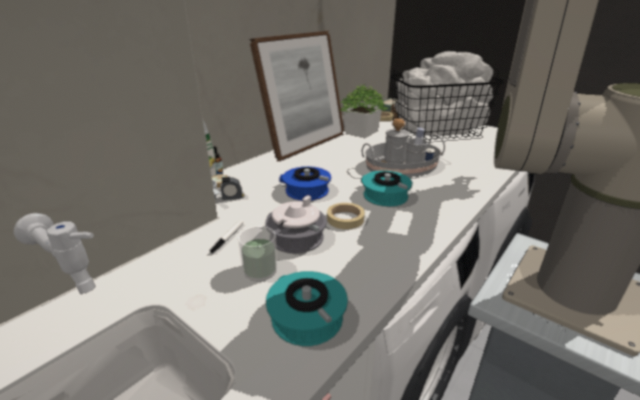

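Run:
```python
from h import *
for n in ['top','scene','wrist']:
    c=env.camera_info(n); print(n,np.round(c['intrinsics'],1).tolist(),c['k1'],np.round(c['R'],3).tolist(),np.round(-np.array(c['R']).T@c['t'],3))
for p in [(296,193),(410,207),(365,140),(234,262),(244,204),(345,206),(258,154)]: print(p,np.round(atz('top',p,0.06),3))
```

```text
top [[402.7, 0.0, 318.7], [0.0, 402.7, 200.8], [0.0, 0.0, 1.0]] -0.03384742279520381 [[-0.025, -1.0, 0.007], [-0.997, 0.025, -0.066], [0.066, -0.008, -0.998]] [0.461 0.149 1.191]
scene [[375.6, 0.0, 320.9], [0.0, 375.6, 202.3], [0.0, 0.0, 1.0]] -0.004480149168680623 [[-0.774, -0.633, 0.002], [-0.308, 0.373, -0.875], [0.553, -0.678, -0.484]] [0.03  0.756 0.519]
wrist [[303.8, 0.0, 320.4], [0.0, 303.8, 203.8], [0.0, 0.0, 1.0]] 0.019518612884249012 [[0.427, -0.904, -0.001], [-0.873, -0.412, 0.259], [-0.235, -0.11, -0.966]] [ 0.316 -0.516  0.374]
(296, 193) [0.56  0.203 0.06 ]
(410, 207) [ 0.512 -0.117  0.06 ]
(365, 140) [0.706 0.004 0.06 ]
(234, 262) [0.371 0.38  0.06 ]
(244, 204) [0.532 0.35  0.06 ]
(345, 206) [0.519 0.066 0.06 ]
(258, 154) [0.673 0.309 0.06 ]
```

Pale grey canister with a white cover: top-picture (296,193). The look-alikes are turquoise at (410,207) and (234,262) and blue at (365,140). Only the grey one matches the description (white cover, fin to the right at (308,190), notch to the left at (277,195), key below at (295,216)). I'm moving the wrist camera over it.

>>> drive_tool --moves '[-37,-41,0,0,-37,-41,0,0,-37,-41,0,0,-37,-41,0,0,-37,-41,0,0,-37,-41,0,0,-37,-41,0,0,-37,-41,0,0]' --fingers 0.5

```text
clock: 2.0
tcp_pos: [0.4268, -0.1328, 0.405]
ee_rot: [-180.0, -0.0, -64.7]
force: [1.2, 0.0, 0.3]
width: 0.498
```

>>> drive_tool --moves '[-36,-41,0,0,-36,-41,0,0,-36,-41,0,0,-36,-41,0,0,-36,-41,0,0,-34,-42,0,0,0,0,0,-1.3,0,0,0,-1.3]'

```text
clock: 3.0
tcp_pos: [0.5584, 0.1655, 0.4042]
ee_rot: [180.0, 0.0, -43.5]
force: [-1.3, 0.0, 0.1]
width: 0.497
```

>>> drive_tool --moves '[0,0,0,-1.3,0,0,0,-1.3,0,0,0,-1.3,0,0,0,-1.3,0,0,0,-0.29,0,0,0,0]'

```text
clock: 3.75
tcp_pos: [0.5583, 0.1645, 0.4047]
ee_rot: [180.0, -0.0, 0.0]
force: [-0.1, 0.3, -0.8]
width: 0.502
```

Run:
```python
from h import *
ci=env.camera_info('wrist'); o=env.observe(); im=env.snapshot('wrist'); save(im,'w1.png'); save(env.snapshot('top'),'top2.png')
import pickle; pickle.dump(ci,open('w1.pkl','wb'))
print(o['clock'],o['tcp_pos'],o['ee_rot'],o['joint_pos'],o['width'])
for k in ['cover','key','notch','fin','cover_top','canister','candle_jar']:
    print(k,[(np.round(b['box']),round(b['score'],2)) for b in env.boxes_of('wrist',k)])
```

```text
3.75 [0.55828653 0.16449084 0.40470518] [ 1.79998889e+02 -2.39378286e-04  7.96020132e-03] [ 1.13703524e+01  4.69920903e+00  8.82357022e+01 -1.13775302e-03
  8.70650730e+01  1.13624505e+01] 0.5021714399420485
cover [(array([262.,  86., 375., 205.]), 0.79)]
key [(array([403., 249., 510., 366.]), 0.79), (array([252.,  72., 406., 210.]), 0.77), (array([ 53.,   3., 220.,  39.]), 0.76), (array([265., 329., 310., 338.]), 0.67), (array([262.,  87., 377., 204.]), 0.15)]
notch [(array([263.,  86., 374., 208.]), 0.84)]
fin [(array([260.,  88., 378., 206.]), 0.69)]
cover_top [(array([267.,  87., 377., 204.]), 0.73)]
canister [(array([401., 247., 511., 366.]), 0.87), (array([ 59.,   2., 219.,  37.]), 0.69), (array([265., 329., 308., 336.]), 0.63), (array([253.,  73., 404., 214.]), 0.56)]
candle_jar [(array([255.,   3., 332.,  46.]), 0.8)]
```

View pics/w1.png

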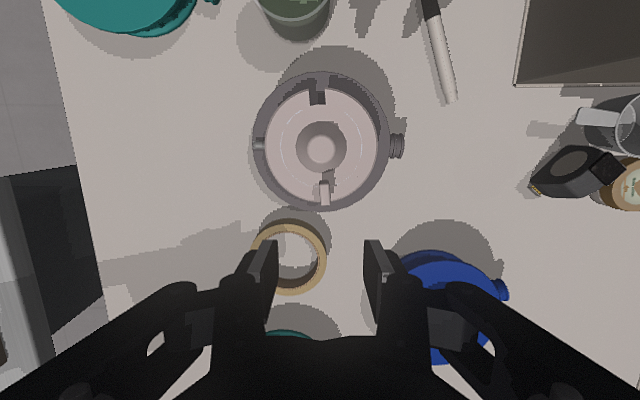

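Run:
```python
import cv2
a=cv2.imread('pics/w1.png');cv2.imwrite('pics/w1c.png',cv2.resize(a[65:215,240:415],None,fx=4,fy=4,interpolation=cv2.INTER_CUBIC))
```

```text
(no output)
```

View pics/w1c.png

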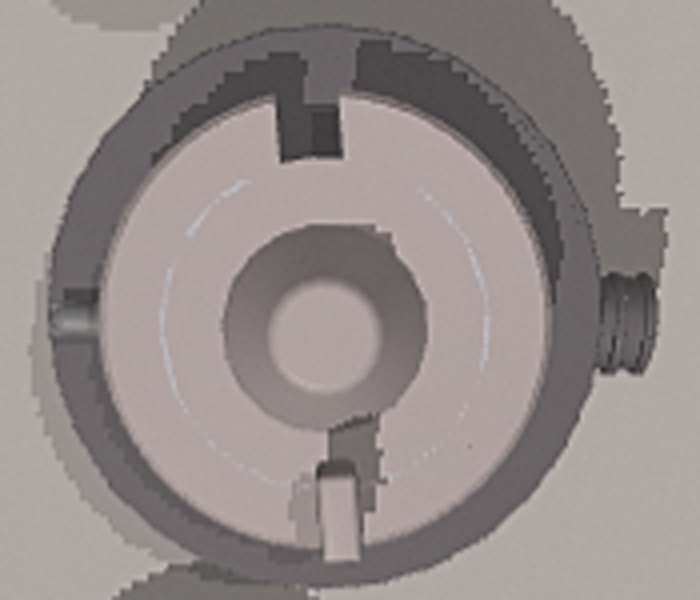

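```bash
cat >> h.py <<'E'
def circ(P):
    P=np.array(P)[:,:2];A=np.c_[2*P,np.ones(len(P))];s=np.linalg.lstsq(A,(P**2).sum(1),rcond=None)[0]
    return s[:2],np.sqrt(s[2]+s[:2]@s[:2])
E
python3 - <<'E'
from h import *; import pickle
ci=pickle.load(open('w1.pkl','rb'))
f=lambda x,y,z:atz('wrist',((x+.5)/4+240-.5,(y+.5)/4+65-.5),z,ci)
C,r=circ([f(*p,.071) for p in [(101,322),(549,322),(150,183),(500,185),(345,98),(272,102),(160,480),(490,480),(260,545)]]);print('cover',C,r)
F,r=circ([f(*p,.05) for p in [(50,290),(600,290),(150,90),(310,25),(430,45),(530,500),(330,587),(200,535),(100,445)]]);print('flange',F,r)
print('top',f(325,335,.091))
k=f(75,319,.06)[:2]; n=np.mean([f(275,100,.071),f(340,98,.071),f(282,160,.071),f(343,158,.071)],0)[:2]
fi=np.mean([f(318,475,.092),f(355,475,.092),f(328,560,.092),f(360,558,.092)],0)[:2]
sp=f(655,322,.03)[:2]
c=(C+F)/2
for nm,p in [('key',k),('notch',n),('fin',fi),('spigot',sp)]:
    d=p-c;print(nm,p,np.hypot(*d),np.degrees(np.arctan2(d[1],d[0])))
E
```

```text
cover [0.55878344 0.20351376] 0.0551578598050889
flange [0.56032123 0.20637863] 0.07144541842620236
top [0.55888879 0.20557082 0.091     ]
key [0.49541712 0.20708761] 0.06417095009465917 178.08765772161598
notch [0.55538771 0.25169025] 0.04692920766433867 95.09127847386787
fin [0.56250111 0.16281355] 0.04223570757768821 -85.99651284830784
spigot [0.65061427 0.20404352] 0.09106641046345607 -0.5679411505627446
```

>>> drive_tool --moves '[4.2,4.4,0,-0.5,0,0,35,0,0,0,35,0,0,0,30,0,0,0,0,0]' --fingers 0.32

```text
clock: 4.82
tcp_pos: [0.5612, 0.1599, 0.3017]
ee_rot: [180.0, 0.3, 4.0]
force: [0.1, -0.8, -0.8]
width: 0.316
```

Run:
```python
from h import *
print(env.observe()['tcp_pos'],env.observe()['width'])
a=env.snapshot('wrist');save(cv2.resize(a[50:350,140:500],None,fx=2,fy=2),'w2.png')
b=env.snapshot('scene');save(cv2.resize(b[150:270,220:400],None,fx=4,fy=4,interpolation=2),'s2.png')
```

```text
[0.56123452 0.15985716 0.30165787] 0.31612035772789737
```

View pics/w2.png

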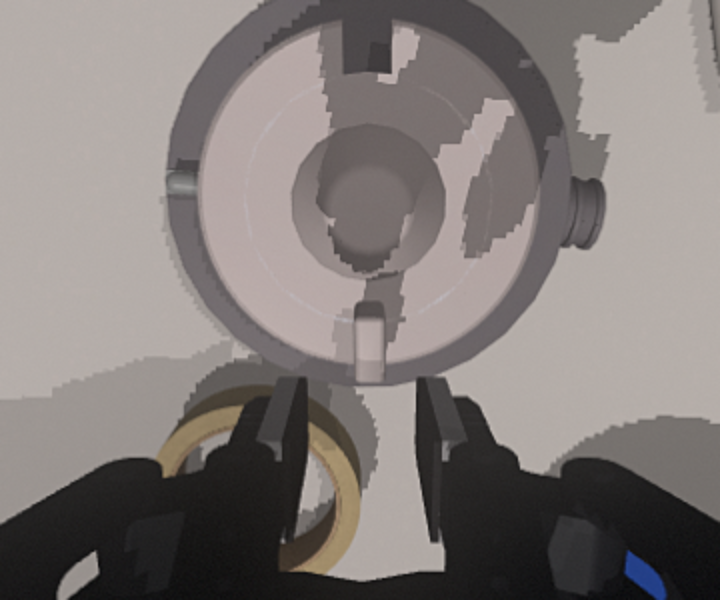

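View pics/s2.png

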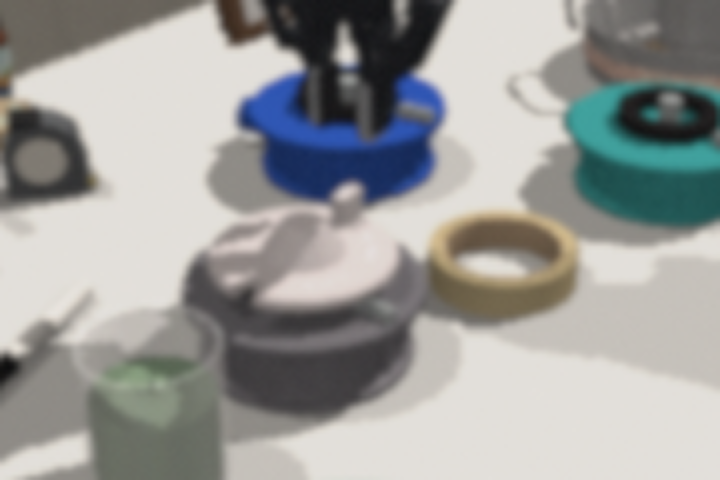

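>>> drive_tool --moves '[0,0,20,0,0,0,20,0,0,0,14,0,0,0,0,0]'

```text
clock: 5.42
tcp_pos: [0.5616, 0.1599, 0.2484]
ee_rot: [180.0, 0.2, 4.0]
force: [-0.7, -0.9, -0.0]
width: 0.32
```

Run:
```python
from h import *
print(env.observe()['tcp_pos'],env.observe()['width'])
a=env.snapshot('wrist');save(cv2.resize(a[50:350,140:500],None,fx=2,fy=2),'w3.png')
b=env.snapshot('scene');save(cv2.resize(b[150:270,220:400],None,fx=4,fy=4,interpolation=2),'s3.png')
```

```text
[0.56158197 0.15991564 0.24840134] 0.3202413774750542
```

View pics/w3.png

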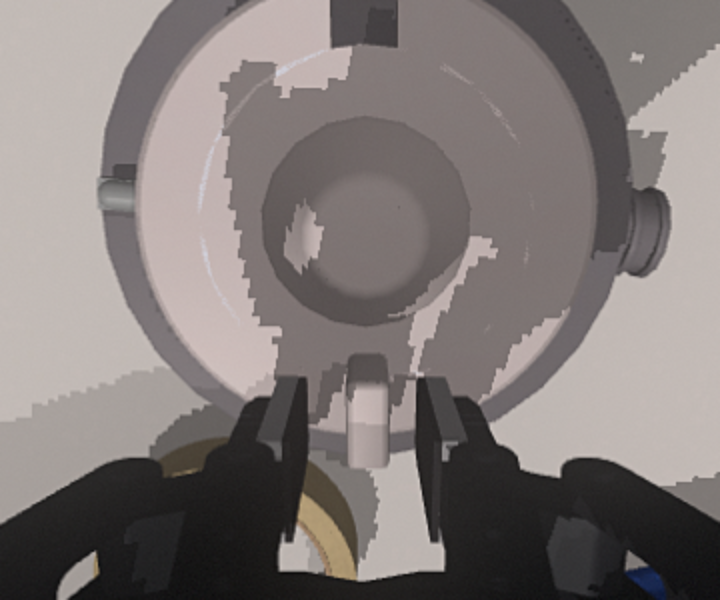

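View pics/s3.png

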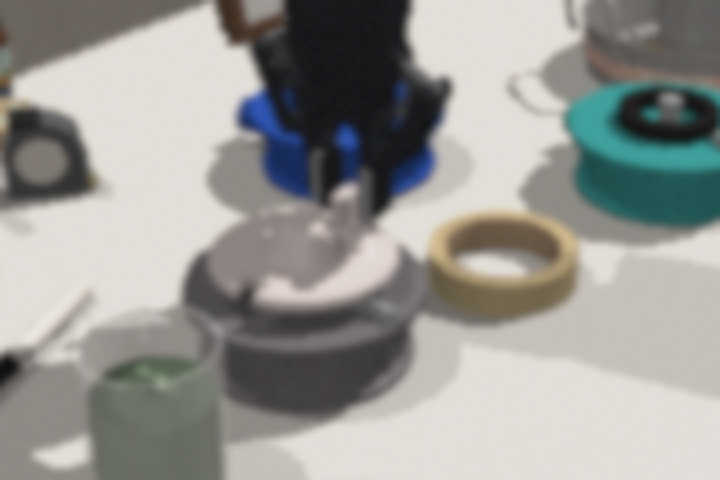

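>>> drive_tool --moves '[4.5,0,0,0,4,0,0,0,3.12,-0.7,0,-0.5,3.12,-0.7,0,-0.5,3.12,-0.7,0,-0.5,3.12,-0.7,0,-0.5,0,0,0,0]'

```text
clock: 6.4
tcp_pos: [0.5832, 0.1657, 0.2511]
ee_rot: [180.0, -0.0, 20.0]
force: [-0.2, 0.6, -0.3]
width: 0.322
```

Run:
```python
from h import *
print(env.observe()['tcp_pos'],env.observe()['width'],env.observe()['joint_pos'])
a=env.snapshot('wrist');save(cv2.resize(a[50:350,140:500],None,fx=2,fy=2),'w4.png')
```

```text
[0.58322103 0.16569477 0.25110403] 0.32231634220671546 [ 1.10154758e+01  1.53318235e+01  9.28903066e+01  1.10040713e-03
  7.17308857e+01 -8.99344454e+00]
```

View pics/w4.png

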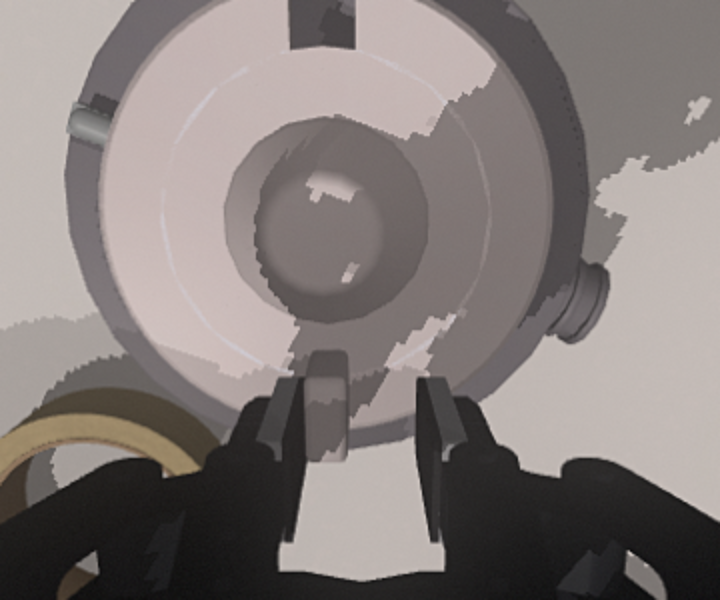

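>>> drive_tool --moves '[3.12,-0.7,0.5,-0.5,3.12,-0.7,0.5,-0.5,3.12,-0.7,0.5,-0.5,3.12,-0.7,0.5,-0.5,3.12,-0.7,0,-0.5,3.12,-0.7,0,-0.5,3.12,-0.7,0,-0.5,0,0,0,0]'

```text
clock: 7.45
tcp_pos: [0.5986, 0.1813, 0.2488]
ee_rot: [180.0, -0.0, 47.9]
force: [0.6, -0.6, -0.4]
width: 0.32
```

Run:
```python
from h import *
print(env.observe()['tcp_pos'],env.observe()['width'],env.observe()['joint_pos'])
a=env.snapshot('wrist');save(cv2.resize(a[50:350,140:500],None,fx=2,fy=2),'w5.png')
```

```text
[0.59859643 0.18125011 0.24881597] 0.3203535198956727 [ 1.21503397e+01  1.82346037e+01  8.96360182e+01 -3.90756565e-04
  7.21158403e+01 -3.57937295e+01]
```

View pics/w5.png

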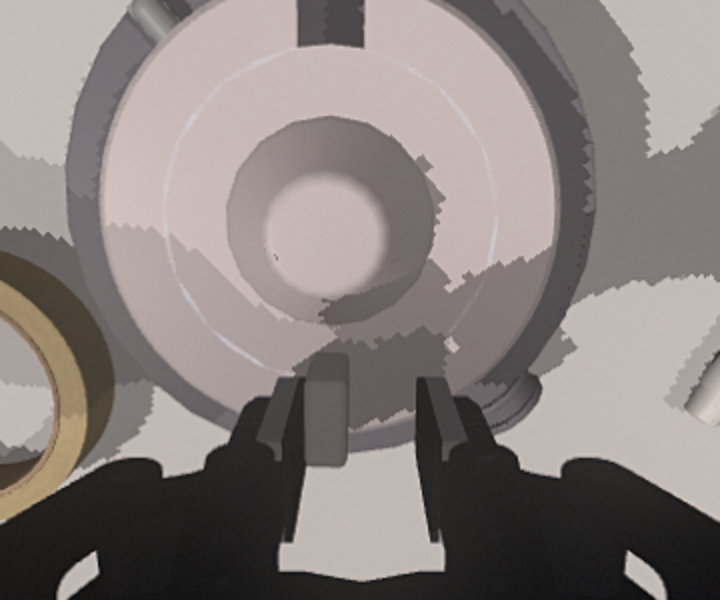

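>>> drive_tool --moves '[3.12,-0.7,0,-0.5,3.12,-0.7,0,-0.5,3.12,-0.7,0,-0.5,3.12,-0.7,0,-0.5,3.12,-0.7,0,-0.5,3.12,-0.7,0,-0.5,3.12,-0.7,0,-0.5,0,0,0,0]'

```text
clock: 8.5
tcp_pos: [0.6051, 0.2024, 0.2487]
ee_rot: [180.0, -0.0, 75.9]
force: [-0.5, -0.2, -0.2]
width: 0.317
```

Run:
```python
from h import *
print(env.observe()['tcp_pos'],env.observe()['width'],env.observe()['joint_pos'])
a=env.snapshot('wrist');save(cv2.resize(a[0:300,140:500],None,fx=2,fy=2),'w6.png')
import pickle;pickle.dump(env.camera_info('wrist'),open('w6.pkl','wb'))
```

```text
[0.60506733 0.20237543 0.24872545] 0.3169673972152192 [ 1.38903889e+01  2.00418212e+01  8.74090572e+01  5.33812011e-04
  7.25469052e+01 -6.20257408e+01]
```

View pics/w6.png

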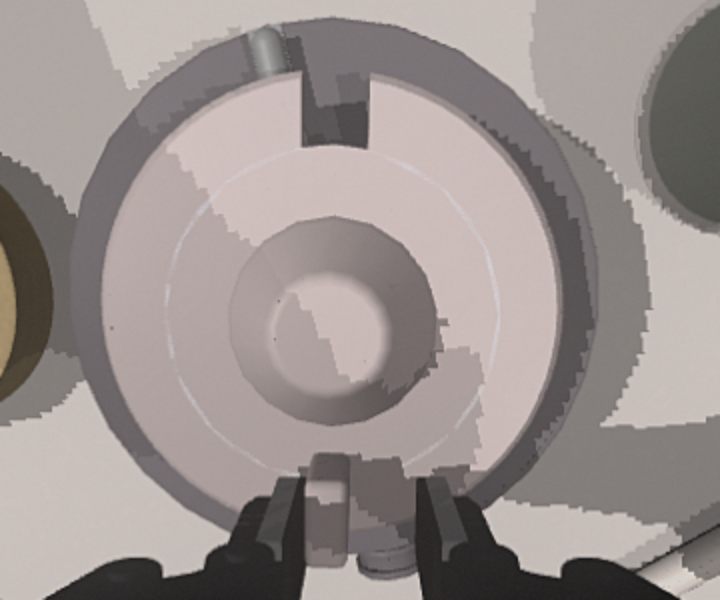

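```bash
cat >> h.py <<'E'
def meas(ci,s,off,cov,key,notch,zt,fl=None):
    f=lambda p,z:atz('wrist',((p[0]+.5)/s+off[0]-.5,(p[1]+.5)/s+off[1]-.5),z,ci)[:2]
    C,r=circ([f(p,zt) for p in cov]);print('cover',C,r)
    F=C
    if fl: F,rf=circ([f(p,.05) for p in fl]);print('flange',F,rf)
    a=lambda d:np.degrees(np.arctan2(d[1],d[0]))
    k=f(key,.06)-F; n=np.mean([f(p,zt) for p in notch],0)-C
    print('key',np.hypot(*k),a(k),'notch',np.hypot(*n),a(n),'diff',a(k)-a(n))
E
python3 - <<'E'
from h import *; import pickle
ci=pickle.load(open('w6.pkl','rb'))
meas(ci,2,(140,0),[(101,300),(559,300),(295,72),(375,73),(150,440),(515,430),(170,155),(490,145)],(268,50),[(302,72),(370,74),(303,147),(368,149)],.071,[(70,290),(598,290),(335,17),(190,67),(500,90),(110,430)])
E
```

```text
cover [0.55811125 0.20537622] 0.05419856347519497
flange [0.55964522 0.20479568] 0.07195082942947943
key 0.0648469326416123 178.31191621337584 notch 0.04675969198137248 163.70332249342596 diff 14.60859371994988
```

>>> drive_tool --moves '[3.12,-0.7,0,-0.5,3.12,-0.7,0,-0.5,3.12,-0.7,0,-0.5,1.8,-0.4,0,-0.29,0,0,0,0,0,0,0,0]'

```text
clock: 9.3
tcp_pos: [0.6043, 0.2136, 0.2487]
ee_rot: [-180.0, -0.0, 90.2]
force: [-0.1, 0.1, -1.2]
width: 0.319
```

Run:
```python
from h import *
print(env.observe()['tcp_pos'],env.observe()['width'],env.observe()['joint_pos'])
a=env.snapshot('wrist');save(cv2.resize(a[0:300,140:500],None,fx=2,fy=2),'w7.png')
import pickle;pickle.dump(env.camera_info('wrist'),open('w7.pkl','wb'))
```

```text
[0.60430358 0.21359476 0.24870019] 0.31910551203812537 [ 1.48843137e+01  2.04627165e+01  8.68854880e+01  4.75749052e-04
  7.26523994e+01 -7.53510547e+01]
```

View pics/w7.png

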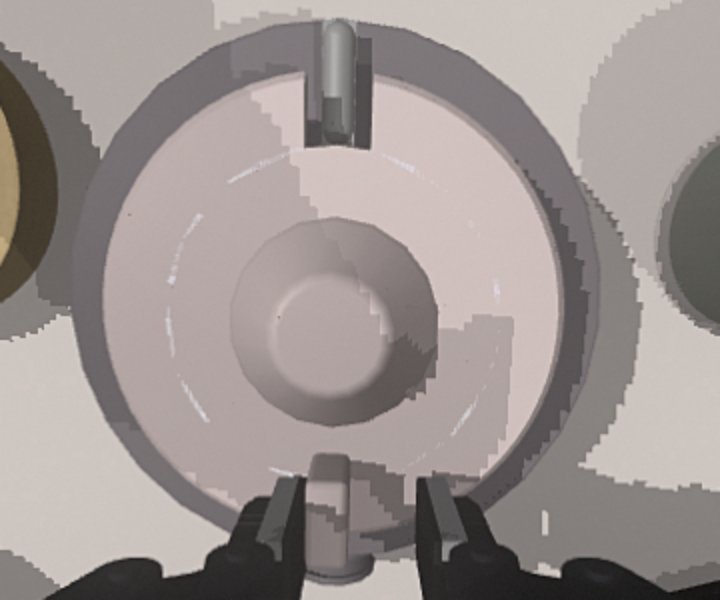

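>>> drive_tool --moves '[-4.3,0,0,0,-4.3,0,0,0,0,0,0,0,0,0,-15,0,0,0,-20,0,0,0,-25,0,0,0,-20,0,0,0,0,0]'

```text
clock: 10.35
tcp_pos: [0.6053, 0.2054, 0.3323]
ee_rot: [179.7, -0.1, 90.4]
force: [-0.4, 0.1, -0.7]
width: 0.317
```

>>> drive_tool --moves '[0,-15,0,0,0,-15,0,0,0,-15.3,0,0,0,0,0,0,0,0,0,0,0,0,0,0]' --fingers 0 --force 60

```text
clock: 11.1
tcp_pos: [0.5595, 0.2048, 0.3285]
ee_rot: [180.0, 0.0, 90.3]
force: [-0.1, 0.1, 0.1]
width: -0.002
```

Run:
```python
from h import *
o=env.observe();print(o['tcp_pos'],o['ee_rot'],o['width'],o['force'])
a=env.snapshot('wrist');save(cv2.resize(a[0:300,140:500],None,fx=2,fy=2),'w8.png')
import pickle;pickle.dump(env.camera_info('wrist'),open('w8.pkl','wb'))
```

```text
[0.55950289 0.2047775  0.32851601] [1.79998734e+02 4.80398591e-03 9.03428572e+01] -0.0017133922771024384 [-0.14899437  0.06127973  0.14305991]
```

View pics/w8.png

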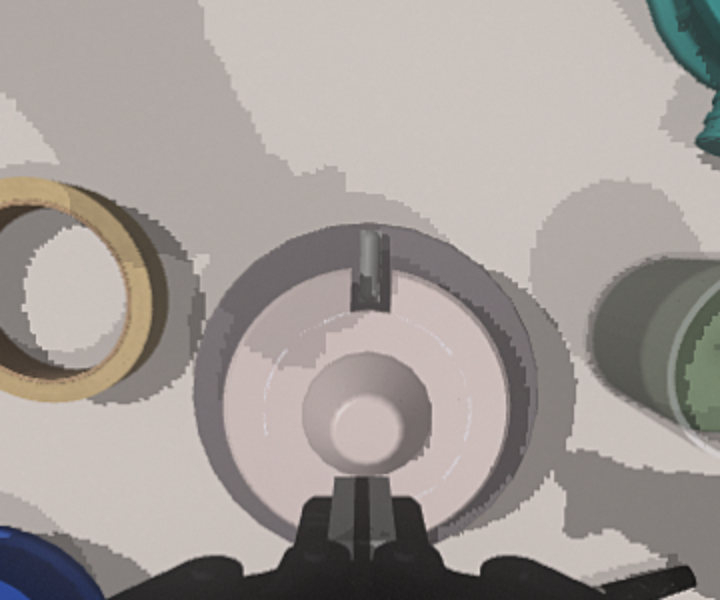

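Run:
```python
from h import *; import pickle
ci=pickle.load(open('w8.pkl','rb'))
print(atz('wrist',(140+367/2,430/2),.091,ci))
meas(ci,2,(140,0),[(222,405),(511,405),(345,271),(395,270),(255,490),(265,310),(478,310)],(370,250),[(351,268),(391,268),(352,310),(391,311)],.071,[(195,400),(537,395),(370,223),(270,255),(475,258)])
```

```text
[0.55810503 0.20568173 0.091     ]
cover [0.55760761 0.206215  ] 0.05559266478173656
flange [0.5579192  0.20580309] 0.07176457660116696
key 0.061733272736946364 179.37541375059627 notch 0.04750218534564556 179.17089282065825 diff 0.2045209299380133
```

Aligned: the notch centre and key are both at column ~371, 0.2° apart. Now I press down.

>>> drive_tool --moves '[0.7,-1,20,0,0,0,20,0,0,0,14,0,0,0,5,0,0,0,2,0,0,0,2,0,0,0,2,0,0,0,2,0]'

```text
clock: 12.15
tcp_pos: [0.5584, 0.2057, 0.2626]
ee_rot: [179.9, -0.0, 90.4]
force: [-1.3, 0.3, 4.3]
width: 0.0
```

>>> drive_tool --moves '[0,0,2,0,0,0,2,0,0,0,2,0,0,0,2,0,0,0,1,0,0,0,1,0,0,0,0,0]'

```text
clock: 13.02
tcp_pos: [0.5582, 0.2056, 0.2518]
ee_rot: [180.0, -0.0, 90.4]
force: [3.0, 0.7, 4.0]
width: 0.002
```

>>> drive_tool --moves '[0,0,1,0,0,0,1,0,0,0,0,0]'

```text
clock: 13.4
tcp_pos: [0.5583, 0.2056, 0.2514]
ee_rot: [180.0, -0.0, 90.4]
force: [-3.6, -0.4, 17.0]
width: -0.001
```

>>> drive_tool --moves '[0,0,0.8,0,0,0,0,0]'

```text
clock: 13.65
tcp_pos: [0.5583, 0.2056, 0.2514]
ee_rot: [180.0, -0.0, 90.4]
force: [-6.1, -1.8, 22.1]
width: 0.0
```

>>> drive_tool --moves '[0,0,-3,0,0,0,-5,0,0,0,-20,0,0,0,-30,0,0,0,-30,0,0,0,0,0,0,0,0,0]'

```text
clock: 14.52
tcp_pos: [0.5579, 0.2055, 0.3369]
ee_rot: [-180.0, 0.0, 90.4]
force: [0.3, 0.4, -0.1]
width: 0.002
```

Run:
```python
from h import *
o=env.observe();print(o['tcp_pos'],o['ee_rot'],o['force'])
a=env.snapshot('wrist');save(cv2.resize(a[50:350,140:500],None,fx=2,fy=2),'w9.png')
b=env.snapshot('scene');save(cv2.resize(b[150:300,200:400],None,fx=4,fy=4,interpolation=2),'s9.png')
b=env.snapshot('top');save(cv2.resize(b[100:300,200:450],None,fx=3,fy=3,interpolation=2),'t9.png')
import pickle;pickle.dump(env.camera_info('wrist'),open('w9.pkl','wb'))
```

```text
[0.55791607 0.20552251 0.33694288] [-1.79991869e+02  1.69187995e-03  9.03544095e+01] [ 0.34726744  0.37735644 -0.12341922]
```

View pics/w9.png

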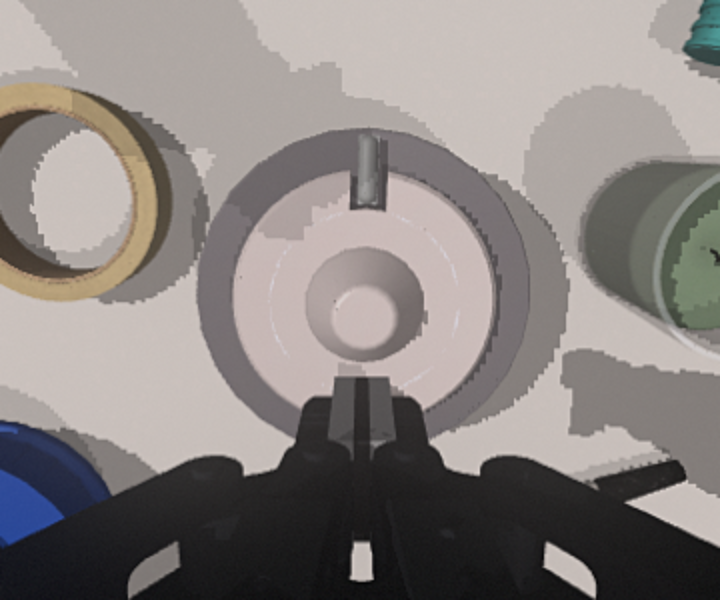

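View pics/s9.png

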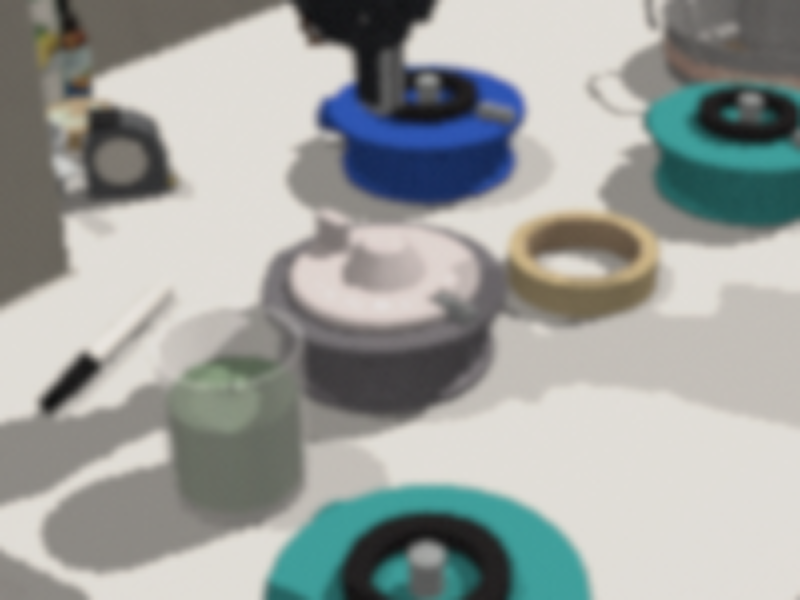

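View pics/t9.png

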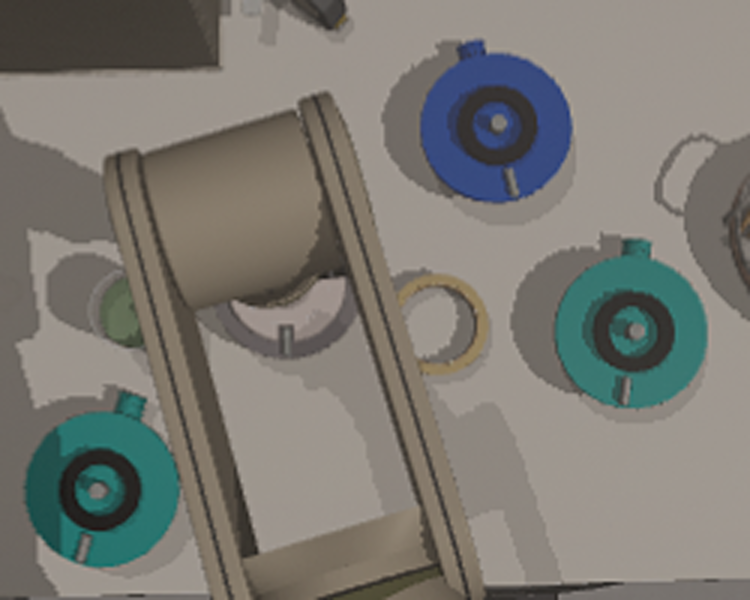

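Run:
```python
from h import *; import pickle
ci=pickle.load(open('w9.pkl','rb'))
for z in (.058,.064): meas(ci,2,(140,50),[(232,295),(496,295),(345,172),(392,171),(262,380),(270,215),(462,215)],(368,150),[(350,172),(386,172),(351,209),(386,209)],z)
env.finish_job()
```

```text
cover [0.55708446 0.20533638] 0.05520401988499642
key 0.06335307152422626 179.1638530497094 notch 0.047664172280478784 178.59462276533537 diff 0.5692302843740151
cover [0.55552849 0.20529817] 0.05386311684867781
key 0.06179785302351811 179.10737529774528 notch 0.046506411786446954 178.59462276533725 diff 0.5127525324080295
the job is handed in; nothing more can be done
```

The canister is closed, and I handed the job in at about 14.7 s. I pushed the fin round about 84° with the fingertips until the notch stood over the key. I then pressed the middle of the cover straight down with shut fingers.

- **Alignment:** the last wrist picture puts the notch and key within 0.6° of each other, about 0.5 mm at the rim. The tolerance is about 3 mm.
- **Seating:** the fingertips followed the cone top down until it stopped solid at 78.4 mm, and it moved no further at 22 N. The expected home height is 78 mm.
- **Cover height in the picture:** the cover measures 55.2 mm in radius if taken as home, and 53.9 mm if taken as 6 mm high. The true radius is 56 mm, so it fits home, but the first picture also read 55.2 mm, so this check is only good to about 1 mm.
- **Surroundings:** the scene picture shows the cover flat on the flange with the key in the notch. The tape roll and marker pen look unmoved there. The candle jar also looks in place, though the arm hid part of it in the top view. The tool was clear, about 85 mm above the cover.

No check failed.

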